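# Snap the missing handle onto the switch shaft

## Task

The control box on the packing bench has lost its switch handle: fit the large pointed handle onto the box's bare D-shaft, its nose pointing the way the shaft's flat faces (towards the white mark on the lid), and push it down until it snaps fully home on the lid, then let go. Leave the small pointed handle and the round knob where they lie.

Things in the scene. Friction and masses are not known exactly. Their poses are not given: they have to be found in the camera images.
- handle_mid (a point): LARGE black pointed handle, loose, bore down: 42 mm wide (y), 46 high (z), x from -22 to the nose at +40, white line on top. Point: bore axis, half-way up (23 mm above its underside); x to the nose, z up. Upright parallel sides from x -15 to +16: grasp across y from above. D-bore from below, 25 mm deep, radius 12.6, flat 3.1 mm from the axis on the nose side, 3 mm chamfer.
- shaft_foot (a point): Foot of the fixed steel D-shaft, on its axis, level with the grey box's lid (164 x 134 mm, 70 mm high). Shaft 23 mm high, radius 11, top 9 mm tapered; flat 1.5 mm from axis faces +x, as does a white mark on the lid; z up. Sprung ears at +y, -y: handle rests on them 11 mm high; push down 10 to 20 N to snap. Home: underside on lid (handle_mid 23 mm above this), nose along +x, play 1.6 mm.
- small_mid (a point): Bystander, to be left where it lies: a small black handle of the same pointed shape, 26 mm wide, 38 mm long, 29 mm high, loose on the bench. This point is half-way up.
- round_mid (a point): Bystander, to be left where it lies: a round ribbed black knob, 48 mm across and 36 mm high, loose on the bench. This point is at its centre.
Things that resemble listed ones, but are neither listed nor needed, are in the scene too. What is shaped like the part that bears handle_mid but purple or yellow is not meant.

How it is judged (in metres and radians):
On the way:
1. the gripper holds or presses the handle while it is fully home on the shaft (z of handle_mid in the frame of shaft_foot below 0.0262 m and horizontal distance between handle_mid and shaft_foot below 0.004 m and contact force between any of the fingers, the arm and handle above 0.5 N), for 0.1 s.
At the end, for the whole second after the job is handed in: The large handle is snapped fully home on the D-shaft: its underside within about 3 mm of the lid, its axis within 4 mm of the shaft's, level (within 6 degrees), its nose along the shaft's flat (within 23 degrees), at rest and released (z of handle_mid in the frame of shaft_foot below 0.0262 m and horizontal distance between handle_mid and shaft_foot below 0.004 m and angle between the x axis of handle_mid and the x axis of shaft_foot, either way round below 0.4 rad and angle between handle_mid's own z axis and vertical below 0.1 rad and linear speed of handle below 0.02 m/s); the robot touches nothing.
It fails at once if the small handle or the round knob is moved by more than 30 mm (distance of any of small_mid, round_mid from where it was at the start of the episode above 0.03 m).
It also fails if it takes over 42 s, if anything falls off the work surface, if the arm or the gripper's body presses on something with over 40 N, if the wrist force passes 120 N, or if a joint passes its speed limit or range.

## Robot

A 6-joint arm with a two-finger parallel gripper is mounted at the origin on the work surface. World frame = base frame: x ahead of the robot, y to its left, z up, the work surface at z = 0. Lengths are in m, angles in degrees, forces in N, time in s.
With the tool pointing down it reaches from about 0.35 to 0.875 m from the base axis. Payload 4.2 kg.
Tool frame: the origin (TCP) lies at the centre of the arm's flange, where the gripper is bolted on; the fingertips stand 182 mm ahead of it and the grasp point (between the pads) lies 164 mm ahead of it (r.nose_length is the distance from the TCP to the fingertips, in m); z points along the fingers, y is the line along which they close (so a half turn about z gives the same grasp; the last joint's range is limited). The gripper opens to 87 mm and grips with 3 to 60 N. Pads are 19 mm wide; open, the fingers measure 117 mm over their backs; the gripper's body (75 mm by 190 mm) begins 51 mm behind the grasp point.
Start: joints at [-60.069, 22.042, 0.453, 0, -68.411, -14.817], TCP at [0.163, -0.603, 0.405] pointing down, gripper open.
Joint ranges: [-179.83, 179.83], [-69.29, 118.12], [-61.27, 80.66], [-181.25, 117.63], [-171.15, -9.14], [-177.46, 177.46]. Speed limits (degrees/s): [159.86, 159.86, 180, 180, 180, 180].

## Interface

Orientations are given as a 3x3 rotation matrix whose columns are the frame's x, y, z axes.
In Python, from station import r, vision gives the robot as it stands. The module is installed in compiled form; this text tells all that it offers.
- The arm moves only by the shell command python3 -m creep 'ROWS'. ROWS is JSON, a list of rows, each a list of 7 numbers: the opening, from -1 (shut) to 1 (fully open), then the shift along the tool's x, y, z in mm, then the turn, a rotation vector about the tool's x, y, z in degrees. A call has 1 to 8 rows; each row is the pose to reach, as a shift and turn from the pose commanded when the call began, along the tool's axes at that moment; what a row does not reach only later rows make up. A row lasts 1/12 s, in which the tool goes at most 41.7 mm and 7.16 degrees, less where a joint would pass 70% of its speed; a pose out of reach is approached as far as the arm can. A call with a gripper value outside its range is refused whole. The fingers move at their own pace and stop on an object; the grip force is fixed at half the most. Time passes only in rows, so rows that repeat a pose let the fingers close. It gives the time, the measured TCP pose, the force, the opening and the grip force at its end, in the units of the state.
- r.sense(): the state, without advancing time (a new reading comes with each control period).
- vision.capture(name): name is "side" or "top" or "wrist"; returns (picture, depth): 384x512x3 uint8, red, green, blue; 384x512 float32, m along the optical axis (not along the pixel's ray), 0 where there is no reading.
- vision.camera_model(name): a dict with "vertical_fov" (degrees; the focal length in pixels is half the picture's height over the tangent of half this angle, whatever the lens; pixels are square), "cx", "cy" (the principal point, pixels), "extrinsics" (4x4, takes a point from camera to world coordinates); the wrist camera has in their place "mount" (4x4, takes a point from camera to tool coordinates, whose origin is the TCP and whose axes are the flange's). Camera axes: x right, y down, z forward; pixel columns grow to the right and rows downward; lengths in m; the calibration is good to about 2 mm. A picture is of the moment at which its call begins: read the wrist's pose just before it. camera_model takes no time and is no camera call.
- r.finish_job(): hands the job in; it is judged then, once.
Trained networks look in the newest picture that a camera, given by its name, has taken for a name from the list of things; names that differ only in an ending like _2 or _b are one class to them, and where a whole thing is asked for, a point or a joint stands for the part that bears it (a point fixed in the world has none). Each returns a list of dicts, best first, with "conf" (0 to 1); they miss things now and then, are a little off and sometimes report something else, mostly with a low value. They report only what shows in the picture. A call takes as long as a camera call. They do not tell look-alikes from the thing itself.
- vision.find_in(camera, thing): "uv" ([column, row] in pixels, amid what is visible of it).
- vision.cut_out(camera, thing): "region" (384x512 bool, what is visible of it) and "uv" ([column, row] in pixels, amid what is visible of it).
The state is a dict: "time_s": time; "joints": joint angles; "joint_velocities": joint speeds; "effort": joint torques, N m; "tcp_pos": TCP position; "ee_rot": TCP orientation; "wrist_force": force on the tool from outside, world axes, zero at the start; "moment": the same for the moment, N m; "gripper_width": opening from 0.0 (shut) to 1.0 (fully open); "gripper_force": force on a finger pad.
Only numpy, scipy, OpenCV 4.12 (cv2) and the standard library are available. Lean on these libraries where they do the work, as an engineer would, in place of code of your own. Each camera call takes 0.05 s, during which the arm holds its last target. There are 200 camera calls.

## Working session

There is one attempt and no reset: what is moved stays moved. The work goes in short steps, Python scripts to look and compute and a shell command to move; the robot and the scene stay as the last step left them, time stands still between calls to the robot, and variables do not carry over. Pictures are saved under pics/ and viewed, at most 10 in all, crops included, and the job is handed in when it is done.

```bash
mkdir -p pics
cat > h.py <<'E'
import numpy as np, cv2
from station import r, vision
def cam(n):
    m=vision.camera_model(n); f=192/np.tan(np.radians(m["vertical_fov"])/2)
    if "extrinsics" in m: T=np.array(m["extrinsics"])
    else:
        s=r.sense(); W=np.eye(4); W[:3,:3]=s["ee_rot"]; W[:3,3]=s["tcp_pos"]; T=W@np.array(m["mount"])
    return f,m["cx"],m["cy"],T
def pts(n,d,C,uv):
    f,cx,cy,T=C; uv=np.atleast_2d(uv).astype(int); z=d[uv[:,1],uv[:,0]]
    P=np.c_[(uv[:,0]-cx)/f*z,(uv[:,1]-cy)/f*z,z,np.ones(len(z))]
    return (P@T.T)[:,:3]
def save(n,p): cv2.imwrite("pics/"+n,p[:,:,::-1])
E
python3 - <<'E'
from h import *
ims=[]
for n in ["top","side"]:
    C=cam(n); p,d=vision.capture(n); save(n+"0.png",p)
    print(n,C[0],C[1:3],np.round(C[3],3).tolist())
    for t in ["handle_mid","shaft_foot","small_mid","round_mid"]:
        for o in vision.find_in(n,t):
            print(n,t,round(o["conf"],2),np.round(o["uv"]),np.round(pts(n,d,C,o["uv"]),3))
print(r.sense()["time_s"])
E
```

```text
top 401.10678717105236 (250.54664908719968, 190.95193448444348) [[0.025, -0.981, 0.193, 0.299], [-0.999, -0.028, -0.015, -0.011], [0.02, -0.193, -0.981, 1.001], [0.0, 0.0, 0.0, 1.0]]
top handle_mid 0.91 [264. 159.] [[ 0.567 -0.057  0.051]]
top handle_mid 0.87 [299. 243.] [[ 0.364 -0.144  0.046]]
top handle_mid 0.75 [289. 195.] [[ 0.482 -0.117  0.048]]
top handle_mid 0.71 [307. 157.] [[ 0.577 -0.164  0.044]]
top handle_mid 0.59 [248. 228.] [[ 0.399 -0.022  0.044]]
top shaft_foot 0.85 [133. 152.] [[0.572 0.261 0.069]]
top small_mid 0.6 [245. 187.] [[ 0.503 -0.012  0.026]]
top round_mid 0.82 [354. 175.] [[ 0.537 -0.282  0.036]]
side 486.0484508061418 (254.20955666696, 185.9873568002777) [[-0.983, -0.115, 0.144, 0.336], [-0.184, 0.64, -0.746, 0.741], [-0.007, -0.76, -0.65, 0.719], [0.0, 0.0, 0.0, 1.0]]
side handle_mid 0.95 [312. 169.] [[ 0.37  -0.119  0.041]]
side handle_mid 0.89 [217. 182.] [[ 0.567 -0.03   0.045]]
side handle_mid 0.86 [222. 153.] [[ 0.583 -0.136  0.046]]
side handle_mid 0.73 [265. 168.] [[ 0.474 -0.099  0.046]]
side handle_mid 0.65 [297. 203.] [[0.392 0.003 0.045]]
side shaft_foot 0.64 [165. 296.] [[0.572 0.293 0.071]]
side small_mid 0.55 [249. 206.] [[0.49  0.007 0.024]]
side round_mid 0.65 [253. 133.] [[ 0.533 -0.255  0.025]]
0.5
```

```bash
sleep 1; ls pics
```

```text
side0.png
top0.png
```

View pics/top0.png

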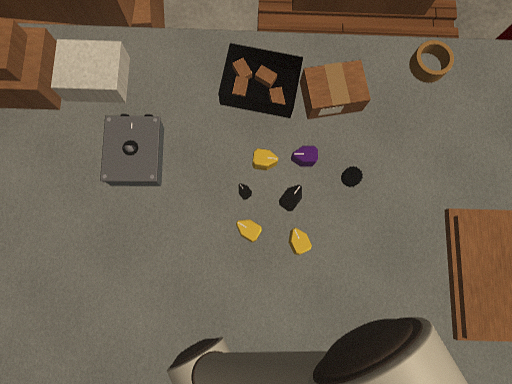

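View pics/side0.png

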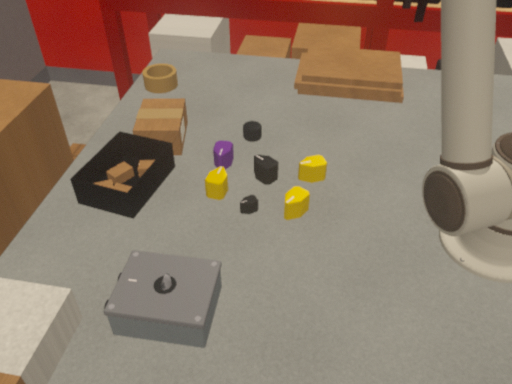

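The top view shows these candidates for the large handle:
- Black large pointed handle at (290,196), nose up-right. This is my choice.
- Yellow look-alikes at (264,159), (249,230) and (300,241), and a purple one at (306,155). All excluded by colour.
- Small black handle at (245,190) and round knob at (352,176). Both are bystanders.

The side view shows the black one at (265,168). The shaft is at top (130,148), with the white mark above it at (131,126), i.e. towards world +x.

```bash
cat >> h.py <<'E'
def handle(n,near,zc=0.046,name=None):
    """black handle nearest world xy 'near': centre of line, direction"""
    C=cam(n); p,d=vision.capture(n)
    if name: save(name,p)
    v,u=np.mgrid[0:384,0:512]; P=pts(n,d,C,np.c_[u.ravel(),v.ravel()]).reshape(384,512,3)
    m=(np.hypot(P[...,0]-near[0],P[...,1]-near[1])<0.06)&(abs(P[...,2]-zc)<0.008)&(d>0)
    return p,d,P,m
E
python3 - <<'E'
from h import *
for n in ["top","side"]:
    p,d,P,m=handle(n,(0.478,-0.108))
    Q=P[m]; (c,s,a)=cv2.minAreaRect(Q[:,:2].astype(np.float32)*1000)
    w=m&(p.min(2)>110); L=P[w]
    print(n,m.sum(),np.round(np.median(Q,0),4),np.round(c,1),np.round(s,1),round(a,1),w.sum(),np.round(L,3).tolist()[:12])
    if len(L)>3:
        vx=cv2.fitLine((L[:,:2]*1000).astype(np.float32),cv2.DIST_L2,0,.01,.01).ravel(); print(np.round(vx,2), np.degrees(np.arctan2(vx[1],vx[0])))
    m=(abs(P[...,0]-.572)<.1)
    p_,d_,P,m=p,d,P,(np.hypot(P[...,0]-.57,P[...,1]-.27)<.03)&(P[...,2]>.082)
    print("shaft",m.sum(),np.round(np.median(P[m],0),4) if m.any() else 0, P[m][:,2].max() if m.any() else 0)
    m=(np.hypot(P[...,0]-.57,P[...,1]-.27)<.08)&(P[...,2]>.06)&(p.min(2)>150)
    print("mark",m.sum(),np.round(np.median(P[m],0),4))
s=r.sense(); print(np.round(s["ee_rot"],3).tolist(),s["tcp_pos"],s["gripper_width"]); print(np.round(vision.camera_model("wrist")["mount"],3).tolist())
E
```

```text
top 366 [ 0.4771 -0.1264  0.0453] [ 480.9 -127.9] [41.6 61.2] 54.5 11 [[0.503, -0.144, 0.043], [0.5, -0.141, 0.048], [0.5, -0.144, 0.044], [0.497, -0.141, 0.046], [0.495, -0.139, 0.046], [0.492, -0.136, 0.046], [0.49, -0.134, 0.044], [0.49, -0.136, 0.048], [0.488, -0.132, 0.043], [0.488, -0.134, 0.043], [0.485, -0.132, 0.043]]
[   0.8    -0.6   493.55 -137.44] -36.744007
shaft 47 [0.5771 0.2655 0.0872] 0.09454478724361925
mark 4 [0.6355 0.2687 0.0711]
side 302 [ 0.4756 -0.119   0.0449] [ 480.1 -124.7] [44.7 62.2] 54.5 27 [[0.505, -0.144, 0.045], [0.503, -0.146, 0.044], [0.5, -0.144, 0.045], [0.498, -0.144, 0.046], [0.491, -0.144, 0.046], [0.504, -0.139, 0.046], [0.502, -0.141, 0.045], [0.499, -0.139, 0.046], [0.474, -0.143, 0.047], [0.499, -0.138, 0.044], [0.496, -0.135, 0.047], [0.494, -0.137, 0.046]]
[ 9.9000e-01 -1.4000e-01  4.8591e+02 -1.3625e+02] -8.195742
shaft 84 [0.5753 0.274  0.0873] 0.09420067301602553
mark 17 [0.6354 0.2713 0.0703]
[[-0.965, -0.261, 0.0], [-0.261, 0.965, 0.0], [-0.0, 0.0, -1.0]] [ 0.16298601 -0.60334513  0.40474489] 0.9983168313352523
[[-0.0, -0.962, -0.273, 0.074], [1.0, -0.0, 0.0, 0.0], [-0.0, -0.273, 0.962, 0.02], [0.0, 0.0, 0.0, 1.0]]
```

```bash
python3 -m creep '[[1,-220,200,30,0,0,26],[1,-220,200,30,0,0,26],[1,-220,200,30,0,0,26],[1,-220,200,30,0,0,26],[1,-220,200,30,0,0,26],[1,-220,200,30,0,0,26],[1,-220,200,30,0,0,26],[1,-220,200,30,0,0,26]]'
```

```text
time_s: 1.27
tcp_pos: [0.3245, -0.3495, 0.3746]
ee_rot: [[-0.983, 0.185, 0.001], [0.185, 0.983, 0.001], [-0.0, 0.001, -1.0]]
wrist_force: [0.2, -0.4, -0.2]
gripper_width: 0.998
gripper_force: 0.0
```

```bash
python3 -m creep '[[1,-105,256,25,0,0,25],[1,-105,256,25,0,0,25],[1,-105,256,25,0,0,25],[1,-105,256,25,0,0,25],[1,-105,256,25,0,0,25],[1,-105,256,25,0,0,25],[1,-105,256,25,0,0,25],[1,-105,256,25,0,0,25]]'
cat > look.py <<'E'
import sys
from h import *
near=(0.476,-0.124)
p,d,P,m=handle("wrist",near,name=sys.argv[1])
Q=P[m]; c,s,a=cv2.minAreaRect(Q[:,:2].astype(np.float32)*1000)
w=m&(p.min(2)>110)&(np.hypot(P[...,0]-.476,P[...,1]+.124)<.045); L=P[w]
v=cv2.fitLine((L[:,:2]*1000).astype(np.float32),cv2.DIST_HUBER,0,.01,.01).ravel()
print(m.sum(),np.round(np.median(Q,0),4),np.round(c,1),np.round(s,1),round(a,1),w.sum(),np.round(v,2),np.degrees(np.arctan2(v[1],v[0])))
print([(round(o["conf"],2),np.round(o["uv"])) for o in vision.find_in("wrist","handle_mid")])
st=r.sense(); print(st["tcp_pos"],np.round(st["ee_rot"],3).tolist(),st["time_s"])
E
python3 look.py w1.png
```

```text
time_s: 1.93
tcp_pos: [0.4772, -0.1177, 0.3497]
ee_rot: [[-0.813, 0.582, 0.002], [0.582, 0.813, 0.0], [-0.002, 0.001, -1.0]]
wrist_force: [-0.0, 0.1, 0.7]
gripper_width: 0.998
gripper_force: 0.0
2795 [ 0.4765 -0.125   0.0457] [ 481.1 -127.7] [42.  61.8] 54.1 116 [   0.81   -0.58  494.34 -136.68] -35.700123
[(0.87, array([278., 312.])), (0.84, array([145., 104.])), (0.75, array([242., 191.])), (0.7, array([287.,  36.])), (0.59, array([373., 228.]))]
[ 0.47580231 -0.11950776  0.34956226] [[-0.812, 0.583, -0.0], [0.583, 0.812, -0.0], [0.0, -0.0, -1.0]] 2.0333
```

View pics/w1.png

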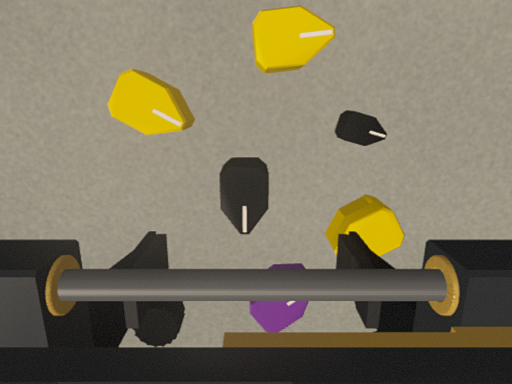

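Black handle confirmed at (245,192) with its white line and nose down in the image. The purple one at (275,297) and the yellow ones stay clear of the finger path.

```bash
python3 -m creep '[[1,-1,-1,100,0,0,0],[1,-1,-1,100,0,0,0],[1,-1,-1,100,0,0,0],[1,-1,-1,140,0,0,0],[1,-1,-1,157,0,0,0],[1,-1,-1,157,0,0,0],[1,-1,-1,157,0,0,0]]'; python3 -m creep '[[0,0,0,0,0,0,0],[-1,0,0,0,0,0,0],[-1,0,0,0,0,0,0],[-1,0,0,0,0,0,0],[-1,0,0,0,0,0,0],[-1,0,0,0,0,0,0],[-1,0,0,0,0,0,0],[-1,0,0,0,0,0,0]]'
```

```text
time_s: 2.62
tcp_pos: [0.4746, -0.1237, 0.1926]
ee_rot: [[-0.81, 0.587, -0.002], [0.587, 0.81, -0.0], [0.001, -0.002, -1.0]]
wrist_force: [0.8, -0.2, -0.4]
gripper_width: 1.002
gripper_force: 0.0
time_s: 3.28
tcp_pos: [0.4749, -0.1227, 0.1928]
ee_rot: [[-0.81, 0.586, -0.0], [0.586, 0.81, -0.0], [0.0, -0.0, -1.0]]
wrist_force: [0.0, 1.9, 3.4]
gripper_width: 0.476
gripper_force: 25.8
```

```bash
python3 -m creep '[[-1,0,0,-60,0,0,0],[-1,0,0,-60,0,0,0],[-1,0,0,-100,0,0,0],[-1,10,50,-130,0,0,-5],[-1,20,90,-155,0,0,-12],[-1,30,135,-155,0,0,-18],[-1,37,170,-155,0,0,-18],[-1,45,208,-155,0,0,-18]]';  python3 -m creep '[[-1,-18,214,0,0,0,-18],[-1,-18,214,0,0,0,-18],[-1,-18,214,0,0,0,-18],[-1,-18,214,0,0,0,-18],[-1,-18,214,0,0,0,-18],[-1,-18,214,0,0,0,-18],[-1,-18,214,0,0,0,-18],[-1,-18,214,0,0,0,-18]]'
cat > look2.py <<'E'
import sys
from h import *
st=r.sense(); print(st["tcp_pos"],np.round(st["ee_rot"],3).tolist(),st["time_s"],st["gripper_width"])
p,d,P,m=handle("wrist",(0.575,.27),zc=.089,name=sys.argv[1])
m&=np.hypot(P[...,0]-.573,P[...,1]-.27)<.025
sh=m&(P[...,2]<.0965)&(P[...,2]>.083); Q=P[sh]
print("shaft",sh.sum(),np.round(Q.mean(0),4),Q.min(0),Q.max(0))
tp=sh&(P[...,2]>.0915);print("top",tp.sum(),np.round(P[tp].mean(0),4),P[tp].min(0),P[tp].max(0))
lid=(abs(P[...,0]-.573)<.06)&(abs(P[...,1]-.27)<.05)&(abs(P[...,2]-.07)<.006); 
lp=P[lid]; lp=lp[np.hypot(lp[:,0]-.573,lp[:,1]-.27)>.03]; print("lidz",np.median(lp[:,2]))
w=(np.hypot(P[...,0]-.635,P[...,1]-.27)<.03)&(p.min(2)>150)&(abs(P[...,2]-.07)<.008); print("mark",w.sum(),P[w].mean(0))
box=(abs(P[...,2]-.07)<.006)&(np.hypot(P[...,0]-.573,P[...,1]-.27)<.12)
c,s,a=cv2.minAreaRect((P[box][:,:2]*1000).astype(np.float32)); print("box",c,s,a)
print([(round(o["conf"],2),np.round(o["uv"]),pts("wrist",d,cam("wrist"),o["uv"])) for o in vision.find_in("wrist","shaft_foot")])
E
python3 look2.py w2.png
```

```text
time_s: 3.95
tcp_pos: [0.5537, 0.0583, 0.3486]
ee_rot: [[-0.952, 0.307, 0.002], [0.307, 0.952, 0.001], [-0.002, 0.001, -1.0]]
wrist_force: [0.6, -0.5, -0.5]
gripper_width: 0.483
gripper_force: 30.0
time_s: 4.62
tcp_pos: [0.6359, 0.2548, 0.3461]
ee_rot: [[-1.0, -0.003, -0.002], [-0.003, 1.0, -0.001], [0.002, -0.001, -1.0]]
wrist_force: [0.3, 0.0, -0.5]
gripper_width: 0.48
gripper_force: 30.0
[0.63594198 0.25482439 0.34610098] [[-1.0, -0.003, -0.002], [-0.003, 1.0, -0.001], [0.002, -0.001, -1.0]] 4.6167 0.4803470295984057
shaft 518 [0.5776 0.2674 0.0883] [0.57095166 0.25436168 0.0830249 ] [0.58326127 0.28076633 0.09482392]
top 109 [0.5783 0.2672 0.0927] [0.57520013 0.26175527 0.09155945] [0.58051367 0.27317196 0.09482392]
lidz 0.06978325783742298
mark 49 [0.63428617 0.26778826 0.07051163]
box (581.4807739257812, 267.83807373046875) (163.9951629638672, 134.38365173339844) 1.2745068073272705
[(0.65, array([272., 107.]), array([[0.56541172, 0.26752327, 0.0717096 ]]))]
```

Run:
```python
import cv2
i=cv2.imread("pics/w2.png"); cv2.imwrite("pics/w2c.png",cv2.resize(i[0:230,130:430],(780,598),interpolation=cv2.INTER_CUBIC))
```

```text
(no output)
```

View pics/w2c.png

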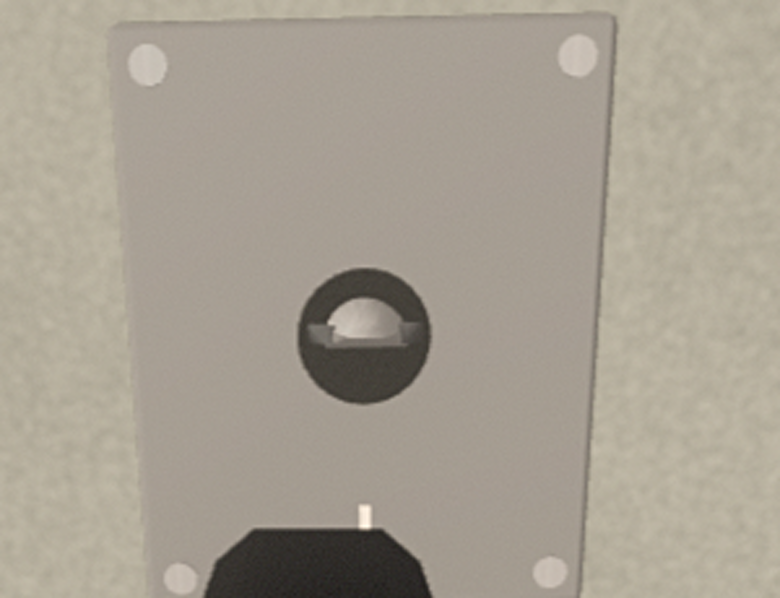

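The crop shows the D-shaft at (365,330), flat side facing down in the image (world +x) and in line with the white mark at (364,515). The held handle's tail edge is at the bottom. Next I'll measure the handle's offset in the hand from this same view.

Run:
```python
from h import *
s=r.sense(); t=s["tcp_pos"]; print(t,s["ee_rot"].round(4).tolist())
p,d,P,m=handle("wrist",(t[0],t[1]),zc=t[2]-.192+.046)
Q=P[m]; print(m.sum(),np.median(Q[:,2]),np.percentile(Q,[0,1,99,100],axis=0).round(4).tolist())
dx=Q[:,0]-t[0]; dy=Q[:,1]-t[1]
for a in np.arange(-24,6,2): 
    k=abs(dx*1000-a)<1
    if k.sum()>5: print(a,k.sum(),(dy[k].min()*1000).round(1),(dy[k].max()*1000).round(1),(np.median(Q[k,2])-t[2]).round(4))
```

```text
[0.63586335 0.25340725 0.34710557] [[-1.0, -0.001, -0.0012], [-0.001, 1.0, -0.0007], [0.0012, -0.0007, -1.0]]
7251 0.19991926525687434 [[0.6128, 0.2202, 0.1931], [0.6132, 0.2234, 0.1936], [0.6574, 0.2839, 0.2053], [0.6587, 0.2874, 0.209]]
-22 649 -14.6 15.0 -0.1492
-20 436 -16.7 17.1 -0.1474
-18 468 -19.1 19.5 -0.1473
-16 506 -20.7 21.1 -0.1473
-14 463 -20.5 21.0 -0.147
-12 616 -33.2 33.3 -0.147
-10 980 -33.2 34.0 -0.1473
-8 229 -25.8 25.6 -0.1473
2 7 -20.9 21.2 -0.1394
4 16 -20.8 21.2 -0.1399
```

```bash
python3 -m creep '[[-1,30,8,0,0,0,0],[-1,53,14,0,0,0,0],[-1,53,14,0,0,0,0],[-1,53,14,30,0,0,0],[-1,53,14,47,0,0,0],[-1,53,14,47,0,0,0],[-1,53,14,47,0,0,0],[-1,53,14,47,0,0,0]]'
python3 - <<'E'
from h import *
s=r.sense(); print(s["tcp_pos"],s["time_s"])
p,d=vision.capture("side"); C=cam("side")
save("s2.png",cv2.resize(p[190:350,80:280],(750,600),interpolation=cv2.INTER_CUBIC))
E
```

```text
time_s: 5.43
tcp_pos: [0.584, 0.2681, 0.3019]
ee_rot: [[-1.0, -0.002, 0.002], [-0.002, 1.0, 0.001], [-0.002, 0.001, -1.0]]
wrist_force: [0.3, 0.3, -0.2]
gripper_width: 0.482
gripper_force: 30.0
[0.58396778 0.26813306 0.30192569] 5.4333
```

View pics/s2.png

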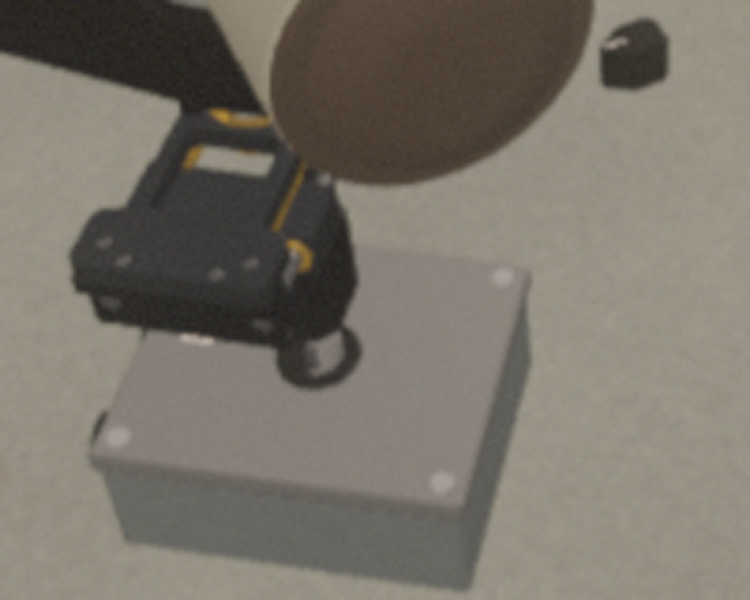

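The gripper stands over the shaft at crop (320,350), with the gripper in front hiding the handle. I'll lower gently while watching the force.

```bash
python3 -m creep '[[-1,1,0,5,0,0,0],[-1,1,0,8,0,0,0],[-1,1,0,11,0,0,0],[-1,1,0,14,0,0,0],[-1,1,0,17,0,0,0],[-1,1,0,20,0,0,0],[-1,1,0,22,0,0,0],[-1,1,0,22,0,0,0]]'
```

```text
time_s: 6.15
tcp_pos: [0.5821, 0.2686, 0.2775]
ee_rot: [[-1.0, -0.002, -0.001], [-0.002, 1.0, -0.001], [0.001, -0.001, -1.0]]
wrist_force: [0.2, 0.7, -0.1]
gripper_width: 0.476
gripper_force: 30.0
```

```bash
python3 -m creep '[[-1,0,0,3,0,0,0],[-1,0,0,5,0,0,0],[-1,0,0,7,0,0,0],[-1,0,0,9,0,0,0],[-1,0,0,10,0,0,0],[-1,0,0,11,0,0,0],[-1,0,0,11,0,0,0],[-1,0,0,11,0,0,0]]'
```

```text
time_s: 6.82
tcp_pos: [0.5826, 0.2685, 0.2706]
ee_rot: [[-1.0, -0.003, 0.003], [-0.003, 1.0, 0.0], [-0.003, 0.0, -1.0]]
wrist_force: [-2.7, -2.3, 11.0]
gripper_width: 0.475
gripper_force: 30.0
```

```bash
python3 -m creep '[[-1,0,0,1,0,0,0],[-1,0,0,2,0,0,0],[-1,0,0,3,0,0,0],[-1,0,0,4,0,0,0],[-1,0,0,5,0,0,0],[-1,0,0,5,0,0,0],[-1,0,0,5,0,0,0]]'
```

```text
time_s: 7.4
tcp_pos: [0.5821, 0.2682, 0.2629]
ee_rot: [[-1.0, -0.002, -0.001], [-0.002, 1.0, -0.001], [0.001, -0.001, -1.0]]
wrist_force: [-4.5, -2.2, 6.0]
gripper_width: 0.482
gripper_force: 30.0
```

```bash
python3 -m creep '[[-1,0,0,2,0,0,0],[-1,0,0,4,0,0,0],[-1,0,0,5,0,0,0],[-1,0,0,5,0,0,0],[-1,0,0,5,0,0,0]]'
```

```text
time_s: 7.82
tcp_pos: [0.5818, 0.2683, 0.2628]
ee_rot: [[-1.0, -0.003, 0.001], [-0.003, 1.0, -0.001], [-0.001, -0.001, -1.0]]
wrist_force: [-11.3, -5.1, 25.7]
gripper_width: 0.482
gripper_force: 30.0
```

It has bottomed out on the lid: the force rose to 26 N with no further travel. Now unload, open and retreat.

```bash
python3 -m creep '[[-1,0,0,-5,0,0,0],[-1,0,0,-7,0,0,0],[0,0,0,-7,0,0,0],[1,0,0,-7,0,0,0],[1,0,0,-7,0,0,0],[1,0,0,-7,0,0,0],[1,0,0,-7,0,0,0],[1,0,0,-7,0,0,0]]'; python3 -m creep '[[1,0,0,-15,0,0,0],[1,0,0,-40,0,0,0],[1,0,0,-75,0,0,0],[1,0,0,-105,0,0,0],[1,-30,0,-105,0,0,0],[1,-60,0,-105,0,0,0],[1,-60,0,-105,0,0,0],[1,-60,0,-105,0,0,0]]'
python3 - <<'E'
from h import *
s=r.sense(); print(s["tcp_pos"],s["time_s"],s["wrist_force"])
p,d,P,m=handle("wrist",(.5816,.2677),zc=.116,name="w3.png")
Q=P[m]; c,sz,a=cv2.minAreaRect(Q[:,:2].astype(np.float32)*1000)
print(m.sum(),np.median(Q[:,2]),np.round(c,1),np.round(sz,1),a)
A=np.linalg.lstsq(np.c_[Q[:,:2]-Q[:,:2].mean(0),np.ones(len(Q))],Q[:,2],rcond=None)[0]; print("tilt",A)
E
```

```text
time_s: 8.48
tcp_pos: [0.5824, 0.2689, 0.2642]
ee_rot: [[-1.0, -0.002, 0.0], [-0.002, 1.0, 0.0], [-0.0, 0.0, -1.0]]
wrist_force: [-0.8, 0.1, -0.4]
gripper_width: 0.796
gripper_force: 0.0
time_s: 9.15
tcp_pos: [0.6431, 0.2685, 0.368]
ee_rot: [[-1.0, -0.001, -0.001], [-0.001, 1.0, -0.0], [0.001, -0.0, -1.0]]
wrist_force: [-1.1, -0.2, -0.2]
gripper_width: 1.001
gripper_force: 0.0
[0.6430623  0.26850353 0.36804849] 9.15 [-1.07552802 -0.19785521 -0.15166945]
4823 0.11571012093560507 [590.3 268.4] [61.3 42.1] 0.39585667848587036
tilt [ 0.00266031 -0.00016552  0.11567467]
```

View pics/w3.png

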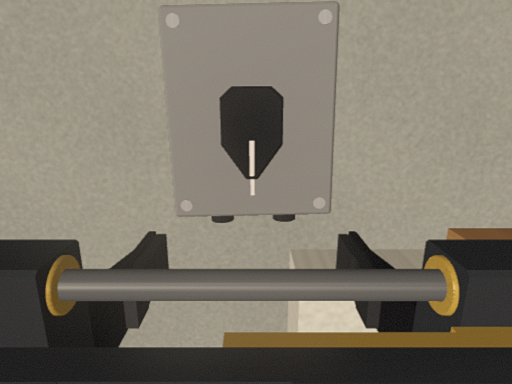

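The handle sits at (251,130) with its nose on the white mark at (252,187). Its top is at 0.1157 m (lid 0.070 + 46 mm), it is level, and its axis is at about (0.581, 0.268). It is home and released.

```bash
python3 -c "
from station import r
print(r.finish_job())"
```

```text
the job is handed in; nothing more can be done
None
```

The large black handle is snapped fully home on the D-shaft with its nose on the white mark and released, the small handle and round knob were not touched, and the job was handed in at about 9 s; no verdict was returned.

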